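Rebuild a viewing-window stack after drying

ROBOT

A 6-joint arm with a two-finger parallel gripper is mounted at the origin on the work surface. World frame = base frame: x ahead of the robot, y to its left, z up, the work surface at z = 0. Lengths are in m, angles in rad, forces in N, time in s.
With the tool pointing down it reaches from about 0.325 to 0.925 m from the base axis. Payload 3.1 kg.
Tool frame: the origin (TCP) lies at the very end of the fingers, on their centre line; the grasp point (between the pads) lies manip.tcp_to_grasp behind it (manip.tcp_to_grasp is the distance from the TCP to the grasp point, in m); y points along the fingers, x is the direction in which the jaws open and shut, and the axes are right-handed (so a half turn about y gives the same grasp; the last joint's range is limited). The gripper opens to 85 mm and grips with 20 to 120 N. Pads are 22 mm wide; open, the fingers measure 114 mm over their backs; the gripper's body (76 mm by 85 mm) begins 54 mm behind the grasp point. The pads swing forward as they close: fully open they stand 13 mm farther back than shut.
Start: joints at [-1.417, 0.217, 1.613, -0, 1.311, -0.112], TCP at [0.164, -0.603, 0.231] pointing down, gripper open.
Joint ranges: [-2.75, 2.75], [-0.78, 2.1], [0.31, 2.55], [-1.13, 4.27], [0.13, 2.63], [-2.58, 2.58]. Speed limits (rad/s): [2.79, 2.79, 3.14, 3.14, 3.14, 3.14].

INTERFACE

Orientations are given as a 3x3 rotation matrix whose columns are the frame's x, y, z axes.
In Python, from workcell import manip gives the robot as it stands. The module is installed in compiled form; this text tells all that it offers.
- The arm moves only by the tool move_arm, never from a script. Its argument "plan" is a list of rows, each a list of 7 numbers: the shift along the tool's x, y, z normalised to -1 to 1, where 1 is 0.075 m, then the turn, a rotation vector about the tool's x, y, z normalised to -1 to 1, where 1 is pi rad, then the gripper command: -1 is shut, 1 is fully open, values between are in proportion. In form: [[tx, ty, tz, wx, wy, wz, hand], ...]. A call has 1 to 5 rows; each row shifts and turns the commanded pose from where the row before left it, along the tool's axes as they then stand; what a row does not reach is not made up. A row lasts 1/10 s, in which the tool goes at most 50 mm and 8.59 degrees, less where a joint would pass 70% of its speed; a pose out of reach is approached as far as the arm can. A call with a number of a shift or a turn outside -1 to 1 is refused whole. A call with a gripper value outside its range is refused whole. The fingers move at their own pace and stop on an object; "force" is the grip in N (left out, the last holds). Time passes only in rows, so rows that do not move let the fingers close. It gives the time, the measured TCP pose, the force and the opening at its end, in the units of the state.
- manip.read_state(): the state, without advancing time (a new reading comes with each control period).
- manip.capture(name): name is "scene" or "top" or "wrist"; returns a dict with "frame" (420x560x3 uint8, red, green, blue), "z_map" (420x560 float32, m along the optical axis (not along the pixel's ray), 0 where there is no reading), "vfov" (degrees; the focal length in pixels is half the picture's height over the tangent of half this angle, whatever the lens; pixels are square), "cx", "cy" (the principal point, pixels), "rvec" (rotation vector, rad) and "tvec" (3), from world to camera coordinates, as OpenCV has them. Camera axes: x right, y down, z forward; pixel columns grow to the right and rows downward; lengths in m; the calibration is good to about 2 mm. A picture is of the moment at which its call begins.
- manip.job_done(): hands the job in, once; it reports no verdict.
Trained networks look in the newest picture that a camera, given by its name, has taken for a name from the list of things; names that differ only in an ending like _2 or _b are one class to them, and where a whole thing is asked for, a point or a joint stands for the part that bears it (a point fixed in the world has none). Each returns a list of dicts, best first, with "conf" (0 to 1); they miss things now and then, are a little off and sometimes report something else, mostly with a low value. They report only what shows in the picture. A call takes as long as a camera call. They do not tell look-alikes from the thing itself.
- manip.silhouettes(camera, thing): "region" (420x560 bool, what is visible of it) and "extent" ([left, top, right, bottom] in pixels, round what is visible of it).
The state is a dict: "time_s": time; "joint_positions": joint angles; "dq": joint speeds; "effort": joint torques, N m; "position": TCP position; "eef_rot": TCP orientation; "wrist_force": force on the tool from outside, world axes, zero at the start; "torque": the same for the moment, N m; "opening": opening from 0.0 (shut) to 1.0 (fully open).
Only numpy, scipy, OpenCV 4.12 (cv2) and the standard library are available. Lean on these libraries where they do the work, as an engineer would, in place of code of your own. Each camera call takes 0.05 s, during which the arm holds its last target. There are 200 camera calls.

TASK

The viewing-window parts have come out of the drying oven: build them back into the aluminium holder in the right order, first the blue spacer, then the glass disc, then the brass retaining ring. Lower each one in flat between the holder's cheeks and let it go before the next; the spring shoes hold the brass ring back, so press it down until it sits tight on the glass all round, but do not push hard once it has bottomed or the glass will break. Leave the other glassware where it stands.

Things in the scene. Friction and masses are not known exactly. Their poses are not given: they have to be found in the camera images.
- holder: Fixed assembly holder: grey base plate 120 x 100 x 8 mm (x by y) with two curved aluminium cheeks, at +y and -y, standing round a vertical axis through the origin. Bore between the cheeks 52 mm across, opened out by a lead-in over the top 6 mm; cheeks 12 mm thick, tops 62 mm above the bench. Origin: centre of the base plate's underside, on the bench; z up.
- holder_axis (a point): Point on the axis of the holder's bore, 60 mm above the bench; axes as the holder's.
- holder_gap (a point): Point in the gap between the cheeks on the holder's +x side, 35 mm from the axis, 60 mm above the bench. A like gap is on the -x side. Each gap is 36 mm wide at the bore, wider outside, open at the top and outside and down to the base plate: gripper fingers that close along the holder's x can go down in them.
- holder_floor (a point): Point on the bore's axis at the top of the base plate, 8 mm above the bench. A round steel seat, 38 mm across, stands here and carries the stack; its height is set anew each time: its top is 12 to 18 mm above the bench, and is not reported.
- holder_shoe (a point): Middle of the face of the spring shoe in the +y cheek, 23.9 mm from the axis, 40 mm above the bench; one like it is in the -y cheek. Brass, 12 mm wide, bevelled above 52 mm height. Spacer and glass pass between the shoes with 1.4 mm to spare each side; the brass ring must push them apart: a drag of 5 to 20 N that varies and holds it where it is left.
- spacer: Blue plastic spacer ring, 45 mm outside, 32 mm inside, 16 mm high, 30 g, lying flat on the bench. Origin: centre of its underside.
- spacer_mid (a point): Centre of the spacer, 8 mm above its underside.
- glass: Solid greenish glass disc, 45 mm in diameter, 14 mm thick, 55 g, lying flat on the bench. Origin: centre of its underside.
- glass_mid (a point): Centre of the glass disc, 7 mm above its underside.
- ring: Brass retaining ring, 50 mm outside, 36 mm inside, 26 mm high, about 160 g, lying flat on the bench. Origin: centre of its underside. Home, its underside lies on the glass and its top is 68 to 74 mm above the bench, depending on the seat: 6 mm or more clear of the cheeks, so it can be pressed from above with the fingertips. The shoes can cock it in a grip.
- ring_mid (a point): Centre of the brass ring, 13 mm above its underside.
- flask: Bystander: conical glass flask, 76 mm across the foot, 110 mm tall, standing. Origin: centre of its underside.
- jar: Bystander: amber jar with black cap, 48 mm across, 60 mm tall, standing. Origin: centre of its underside.
- crucible: Bystander: white ceramic cup, 52 mm across, 42 mm tall, standing. Origin: centre of its underside.
Mind the look-alikes: they are no part of the job. Of the things shaped like the ring, the brass one is meant.

How it is judged:
By the outcome, as a careful person would: the job done as asked, in the order asked, and still so for the second after the job is handed in, with the robot touching nothing.
It also fails if it takes over 72 s, if anything falls off the work surface, if the arm or the gripper's body presses on something with over 40 N, if the wrist force passes 120 N, or if a joint passes its speed limit or range.

## Working session

There is one attempt and no reset: what is moved stays moved. The work goes in short steps, Python scripts to look and compute and a tool call to move; the robot and the scene stay as the last step left them, time stands still between calls to the robot, and variables do not carry over. Pictures are saved under pics/ and viewed, about 8 in all and at most 12, crops included, and the job is handed in when it is done.

Besides the shell and the picture viewer there is one more tool, called after "Request:" as a command line: name --pt "numbers of a row" for each row, then --argument value for the rest. move_arm: Moves the arm, as the interface text tells. Scaled input: -1 to 1 covers 0.075 m each way for a shift and pi rad each way for a turn. Its arguments: {"type":"object","properties":{"plan":{"type":"array","items":{"type":"array","items":{"type":"number"}}},"force":{"type":"number"}},"required":["plan"]}

```bash
mkdir -p pics
cat > h.py <<'E'
import numpy as np, cv2
from workcell import manip
def cap(n,save=None):
    c=manip.capture(n)
    if save: cv2.imwrite('pics/'+save+'.png',c['frame'][:,:,::-1])
    return c
def cloud(c):
    f=210/np.tan(np.radians(c['vfov'])/2); z=c['z_map']
    v,u=np.mgrid[:420,:560]
    P=np.stack([(u-c['cx'])*z/f,(v-c['cy'])*z/f,z],-1)
    R=cv2.Rodrigues(np.array(c['rvec'],float))[0]
    W=(P-np.array(c['tvec']).ravel())@R
    W[z==0]=np.nan
    return W
def circ(p):
    A=np.c_[2*p,np.ones(len(p))];s=np.linalg.lstsq(A,(p**2).sum(1),rcond=None)[0]
    return s[:2],np.sqrt(s[2]+s[:2]@s[:2])
E
python3 - <<'E'
from h import *
s=manip.read_state(); print(s['position'],s['eef_rot'],s['opening'],s['wrist_force'],manip.tcp_to_grasp)
c=cap('top','top1'); W=cloud(c)
t=cap('scene','scene1'); 
for n in ['holder','spacer','glass','ring','flask','jar','crucible']:
    for cam,WW in (('top',W),('scene',cloud(t))):
        for d in manip.silhouettes(cam,n)[:4]:
            p=WW[d['region']]; print(n,cam,round(d['conf'],2),np.array(d['extent']).astype(int),np.round(np.nanmedian(p,0),3),np.round(np.nanmax(p,0),3),np.round(np.nanmin(p,0),3))
a=cv2.imread('pics/top1.png')
b=cv2.imread('pics/scene1.png')
cv2.imwrite('pics/both.png',cv2.resize(np.hstack([a,b]),(800,300)))
E
```

```text
[ 0.16407061 -0.60221637  0.22992428] [[ 2.62669390e-01 -3.55126560e-04  9.64885830e-01]
 [-9.64882807e-01  2.43337383e-03  2.62669462e-01]
 [-2.44120883e-03 -9.99996976e-01  2.96517307e-04]] 0.9985202729285052 [ 0.03030608  0.37032073 -0.03156195] 0.0187
holder top 0.59 [269 223 330 281] [ 0.475 -0.002  0.009] [0.545 0.07  0.069] [ 0.408 -0.076 -0.   ]
holder scene 0.78 [222 194 285 244] [ 0.496 -0.014  0.009] [0.55  0.074 0.067] [ 0.35  -0.077 -0.003]
spacer top 0.69 [401 258 420 273] [ 0.447 -0.254  0.016] [ 0.468 -0.238  0.022] [ 0.428 -0.281 -0.001]
spacer scene 0.59 [131 245 154 262] [ 0.456 -0.261  0.011] [ 0.475 -0.24   0.019] [ 0.431 -0.282 -0.002]
glass top 0.69 [184 238 202 260] [0.484 0.257 0.014] [0.506 0.282 0.02 ] [ 0.463  0.234 -0.002]
glass top 0.31 [398 176 420 198] [ 0.632 -0.254  0.025] [ 0.656 -0.231  0.032] [ 0.608 -0.28   0.001]
glass scene 0.75 [333 182 352 198] [0.494 0.252 0.013] [0.513 0.278 0.017] [ 0.463  0.234 -0.001]
ring top 0.77 [423 140 446 169] [ 0.709 -0.325  0.025] [ 0.735 -0.302  0.031] [ 0.686 -0.351  0.001]
ring top 0.56 [394 175 417 199] [ 0.6
[... 456 characters left out ...]
.209 -0.003]
flask top 0.28 [400 254 421 273] [ 0.447 -0.262  0.017] [ 0.468 -0.238  0.022] [ 0.428 -0.282 -0.   ]
flask scene 0.98 [371 180 403 234] [0.673 0.234 0.042] [0.699 0.376 0.112] [ 0.526  0.209 -0.002]
jar top 0.68 [270 143 290 169] [0.701 0.051 0.059] [0.741 0.073 0.069] [ 0.682  0.026 -0.001]
jar scene 0.62 [325 236 350 271] [0.722 0.041 0.038] [0.736 0.105 0.062] [ 0.626  0.026 -0.   ]
crucible top 0.71 [126 204 147 231] [0.557 0.393 0.023] [0.581 0.421 0.047] [ 0.531  0.361 -0.002]
crucible top 0.64 [270 223 334 280] [ 0.475 -0.001  0.009] [0.542 0.07  0.069] [ 0.41  -0.074 -0.001]
crucible scene 0.5 [395 170 415 191] [0.564 0.391 0.033] [0.586 0.475 0.044] [0.5   0.362 0.001]
```

Run:
```python
from h import *
a=cv2.imread('pics/top1.png')
def crop(x,y,w,h,W,H): return cv2.resize(a[y:y+h,x:x+w],(W,H),interpolation=cv2.INTER_CUBIC)
cv2.imwrite('pics/c1.png',np.vstack([crop(110,130,360,160,800,356),np.hstack([crop(380,130,80,48,400,240),crop(260,215,80,48*80//80,400,240)])]))
c=cap('top'); W=cloud(c); img=c['frame'].astype(float)
for n in ['ring','spacer','glass']:
    for d in manip.silhouettes('top',n)[:2]:
        r=d['region']&(W[...,2]>.010); p=W[r]; zt=np.nanmedian(p[:,2]); q=p[p[:,2]>zt-.004][:,:2].astype(np.float32)
        print(n,zt,img[r].mean(0).round(),cv2.minEnclosingCircle(q), q.mean(0), (q.max(0)+q.min(0))/2)
# holder: base plate + cheek tops
z=W[...,2]; m=(abs(W[...,0]-.475)<.12)&(abs(W[...,1])<.12)
hi=W[m&(z>.056)][:,:2].astype(np.float32); lo=W[m&(z>.005)][:,:2].astype(np.float32)
print('holder',cv2.minAreaRect(lo),cv2.minAreaRect(hi),np.median(hi,0),len(hi))
```

```text
ring 0.02596263769623299 [96. 77. 37.] ((0.6325587630271912, -0.2553999722003937), 0.02464769221842289) [ 0.63225496 -0.2548518 ] [ 0.6322236  -0.25543177]
ring 0.025715719083585383 [17. 72. 72.] ((0.708221435546875, -0.32602667808532715), 0.02568959631025791) [ 0.70915246 -0.3249318 ] [ 0.70931715 -0.32643837]
spacer 0.01678194377217692 [ 25.  53. 106.] ((0.4474092125892639, -0.2599467933177948), 0.022369064390659332) [ 0.44726595 -0.2598325 ] [ 0.44681537 -0.25987756]
glass 0.014680565437896078 [ 68. 101.  76.] ((0.48584356904029846, 0.2562526762485504), 0.022464394569396973) [0.48534447 0.25635958] [0.4853864 0.255869 ]
glass 0.05926212603416886 [32. 26. 23.] ((0.7062479853630066, 0.04997066408395767), 0.02171500213444233) [0.705994   0.04976131] [0.70595974 0.0496736 ]
holder ((0.47397559881210327, 8.478760719299316e-05), (0.2395191788673401, 0.23751449584960938), 89.85953521728516) ((0.4762263894081116, -0.003920786082744598), (0.07535218447446823, 0.04999926686286926), 24.963306427001953) [ 0.46618226 -0.00394395] 241
```

View pics/c1.png

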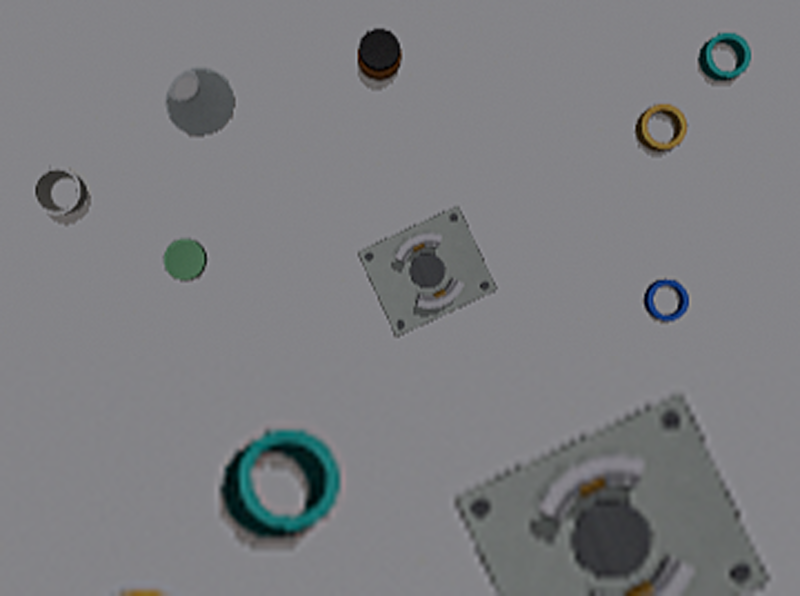

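Top view: the brass ring is at about (407,187) and a teal look-alike ring at about (435,155). The blue spacer is at (410,265), the green glass disc at (193,247), and the holder at (300,250) with its x axis yawed about -65°. The brass one fits the description by colour; I'll confirm it with a wrist crop before the grasp.

```bash
cat >> h.py <<'E'
def go(*pts,yaw=-65.):
    s=manip.read_state(); R=np.array(s['eef_rot']); p=np.array(s['position'])
    a=np.degrees(np.arctan2(R[1,0],R[0,0])); print('t',round(s['time_s'],2),'tcp',p.round(4),'yaw',a.round(2),'open',round(s['opening'],3),'F',np.round(s['wrist_force'],1),'q',np.round(s['joint_positions'],2),'tilt',R[:,1].round(4))
    print('wy',(-(yaw-a)/180).round(4))
    c,n=np.cos(np.radians(yaw)),np.sin(np.radians(yaw)); Q=np.array([[c,0,-n],[n,0,c],[0,-1,0]])
    for t in pts:
        d=Q.T@(np.array(t)-p)/.075; print(t,'units',d.round(3)); p=np.array(t)
E
python3 - <<'E'
from h import *
c=cap('wrist'); R=cv2.Rodrigues(np.array(c['rvec'],float))[0]; s=manip.read_state()
cam=-R.T@np.array(c['tvec']).ravel(); E=np.array(s['eef_rot'])
print('cam in tool',E.T@(cam-s['position']),'axes in tool',(E.T@R.T).round(3),c['vfov'])
go((.447,-.26,.2),(.475,0,.22))
E
```

```text
cam in tool [-0.00064463 -0.14219943  0.07779865] axes in tool [[ 1.     0.    -0.001]
 [ 0.001 -0.302  0.953]
 [ 0.    -0.953 -0.302]] 63.548807925122055
t 1.05 tcp [ 0.1642 -0.6031  0.2313] yaw -74.77 open 1.003 F [0.1 0.3 0.6] q [-1.42  0.22  1.61  0.    1.31 -0.11] tilt [ 0. -0. -1.]
wy -0.0543
(0.447, -0.26, 0.2) units [-2.552  0.417  5.351]
(0.475, 0, 0.22) units [-2.984 -0.267  1.803]
```

Request:
move_arm --pt "0 0 0 0 -0.027 0 1" --pt "0 0 0 0 -0.0273 0 1" --pt "-0.369 0.03 0.477 0 0 0 1" --pt "-0.369 0.03 0.477 0 0 0 1" --pt "-0.369 0.03 0.477 0 0 0 1"

```text
time_s: 1.55
position: [0.2267, -0.4813, 0.2243]
eef_rot: [[0.422, 0.0, 0.907], [-0.907, 0.0, 0.422], [-0.0, -1.0, 0.0]]
wrist_force: [0.6, -0.2, 0.2]
opening: 0.999
```

Request:
move_arm --pt "-0.369 0.03 0.477 0 0 0 1" --pt "-0.369 0.03 0.477 0 0 0 1" --pt "-0.369 0.03 0.477 0 0 0 1" --pt "-0.369 0.03 0.477 0 0 0 1" --pt "-0.369 0.03 0.477 0 0 0 1"

```text
time_s: 2.05
position: [0.3306, -0.2799, 0.2135]
eef_rot: [[0.422, 0.001, 0.907], [-0.907, -0.001, 0.422], [0.001, -1.0, 0.001]]
wrist_force: [1.1, -0.3, 0.5]
opening: 1.002
```

Request:
move_arm --pt "-0.369 0.03 0.477 0 0 0 1" --pt "-0.369 0.03 0.477 0 0 0 1" --pt "-0.369 0.03 0.477 0 0 0 1" --pt "-0.369 0.03 0.477 0 0 0 1" --pt "-0.369 0.03 0.477 0 0 0 1"

```text
time_s: 2.55
position: [0.4344, -0.0787, 0.2025]
eef_rot: [[0.423, 0.001, 0.906], [-0.906, -0.001, 0.423], [0.001, -1.0, 0.001]]
wrist_force: [0.4, -0.4, 0.6]
opening: 1.002
```

Request:
move_arm --pt "-0.369 0 0.477 0 0 0 1" --pt "-0.369 0 0.477 0 0 0 1" --pt "0 0 0 0 0 0 1"

```text
time_s: 2.85
position: [0.4769, 0.0043, 0.2026]
eef_rot: [[0.428, 0.002, 0.904], [-0.904, 0.002, 0.428], [-0.001, -1.0, 0.003]]
wrist_force: [0.3, -0.6, 0.3]
opening: 0.999
```

Run:
```python
from h import *
go((.475,0,.2))
c=cap('wrist','w1'); W=cloud(c); np.save('w1.npy',W)
a=cv2.imread('pics/w1.png'); 
h=W[...,2]; lo=W[(h>.005)&(h<.012)][:,:2].astype(np.float32); hi=W[(h>.058)&(h<.066)][:,:2]
print(cv2.minAreaRect(lo),len(lo),len(hi),np.nanmedian(W[h>.058],0))
```

```text
t 2.85 tcp [0.4769 0.0043 0.2026] yaw -64.63 open 0.999 F [ 0.3 -0.6  0.3] q [-0.14 -0.08  1.98  0.    1.24  0.99] tilt [ 0.002   0.0019 -1.    ]
wy 0.002
(0.475, 0, 0.2) units [ 0.041  0.035 -0.047]
((0.47890377044677734, 0.004133820533752441), (0.13342976570129395, 0.5532792806625366), 4.292166709899902) 8283 1378 [0.48641869 0.01002428 0.27198927]
```

View pics/w1.png

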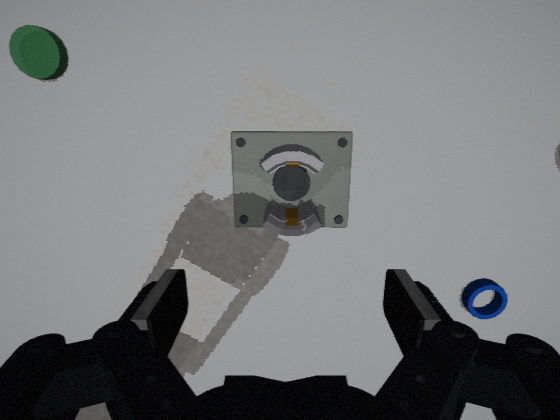

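The wrist view shows the holder square to the tool, with its centre at about (291,182). The spacer is at (485,297) and the glass at (40,52).

```bash
cat >> h.py <<'E'
from scipy.optimize import least_squares
def holder(W,c0):
    h=W[...,2]; D=W[...,:2]-np.array(c0); near=np.hypot(D[...,0],D[...,1])<.085
    m=((h>.0045)&near).astype(np.uint8); m=cv2.morphologyEx(m,cv2.MORPH_OPEN,np.ones((3,3)))
    n,l,st,_=cv2.connectedComponentsWithStats(m); k=1+np.argmax(st[1:,4]); M=l==k
    r=cv2.minAreaRect(W[M&(h<.013)][:,:2].astype(np.float32)); print('plate',r)
    T=W[M&(h>.059)&(h<.067)][:,:2]; 
    def cost(p): # tops lie in 28.5..38 mm radii
        d=np.hypot(*(T-p[:2]).T); return np.maximum(d-.038,0)+np.maximum(.029-d,0)
    f=least_squares(cost,r[0],loss='soft_l1',f_scale=.001,diff_step=1e-4); print('cheeks',f.x,'n',len(T),'zmed',np.median(W[M&(h>.055)][:,2]))
    d=np.hypot(*(W[...,:2]-f.x).transpose(2,0,1)); print('seat/stack top z',np.nanpercentile(h[d<.014],[10,50,90]).round(4))
    return f.x
E
python3 - <<'E'
from h import *
W=np.load('w1.npy'); c=holder(W,(.477,0))
# seat colour circle
img=cv2.imread('pics/w1.png'); g=cv2.cvtColor(img,cv2.COLOR_BGR2GRAY)
m=(g<85).astype(np.uint8); m[:150]=0; m[215:]=0; m[:,:255]=0; m[:,330:]=0
n,l,st,ce=cv2.connectedComponentsWithStats(cv2.morphologyEx(m,cv2.MORPH_OPEN,np.ones((7,7))))
for i in range(1,n): print(st[i],ce[i],np.nanmedian(W[l==i],0))
sp=W[270:325,455:515].reshape(-1,3); sp=sp[(sp[:,2]>.012)&(sp[:,2]<.02)]
print('spacer',cv2.minEnclosingCircle(sp[:,:2].astype(np.float32)))
gl=W[20:85,5:75].reshape(-1,3); gl=gl[(gl[:,2]>.011)&(gl[:,2]<.018)]
print('glass',cv2.minEnclosingCircle(gl[:,:2].astype(np.float32)),np.median(gl,0))
go((.447,-.26,.12),(.447,-.26,.0))
E
```

```text
plate ((0.0, 0.0), (0.0, 0.0), 0.0)
cheeks [0. 0.] n 0 zmed 0.2725738601505113
seat/stack top z nan
[ 273  164   37   37 1107] [291.20867209 181.94489612] [ 4.79321810e-01 -2.52792833e-04  1.33529983e-02]
[255 197  69  18 871] [285.74512055 207.86222732] [ 0.45389721 -0.00485978  0.01947615]
spacer ((0.44999662041664124, -0.25718197226524353), 0.02310091070830822)
glass ((0.48756349086761475, 0.25942644476890564), 0.02340998686850071) [0.48895294 0.25883786 0.0137119 ]
t 2.9 tcp [0.4758 0.0022 0.2023] yaw -64.7 open 1.001 F [-0.5  0.  -0.7] q [-0.14 -0.08  1.98  0.    1.24  0.99] tilt [ 4.e-04  0.e+00 -1.e+00]
wy 0.0017
(0.447, -0.26, 0.12) units [ 3.006  1.097 -1.825]
(0.447, -0.26, 0.0) units [0.  1.6 0. ]
  return np.nanmean(a, axis, out=out, keepdims=keepdims)
```

```bash
sed -i 's/(h>.0045)&near/(h>.0045)\&(h<.08)\&near/' h.py
python3 - <<'E'
from h import *
W=np.load('w1.npy'); c=holder(W,(.477,0))
E
```

```text
plate ((0.47897660732269287, -0.000614359974861145), (0.09836065024137497, 0.12011020630598068), 25.35987663269043)
cheeks [ 0.47869606 -0.00068247] n 1263 zmed 0.060734980914870035
seat/stack top z [0.0135 0.2815 0.2871]
```

Request:
move_arm --pt "0.5 0.1 -0.3 0 0.0017 0 1" --pt "0.5 0.1 -0.3 0 0 0 1" --pt "0.5 0.2 -0.3 0 0 0 0.6" --pt "0.5 0.2 -0.3 0 0 0 0.6" --pt "0.5 0.25 -0.3 0 0 0 0.5"

```text
time_s: 3.4
position: [0.4506, -0.2205, 0.1387]
eef_rot: [[0.416, 0.002, 0.909], [-0.909, -0.002, 0.416], [0.002, -1.0, 0.001]]
wrist_force: [2.1, -0.8, -0.5]
opening: 0.752
```

Request:
move_arm --pt "0.5 0.25 -0.3 0 0 0 0.5" --pt "0 0 0 0 0 0 0.5" --pt "0 0 0 0 0 0 0.5"

```text
time_s: 3.7
position: [0.4451, -0.2621, 0.119]
eef_rot: [[0.414, -0.002, 0.91], [-0.91, 0.001, 0.414], [-0.002, -1.0, -0.001]]
wrist_force: [0.5, -0.3, -0.6]
opening: 0.751
```

Run:
```python
from h import *
c=cap('wrist','w2'); W=cloud(c); 
h=W[...,2]; m=(np.hypot(W[...,0]-.449,W[...,1]+.258)<.04)&(h>.012)&(h<.02)
sp=W[m]; v,u=np.nonzero(m)
print('spacer',cv2.minEnclosingCircle(sp[:,:2].astype(np.float32)),len(sp),u.mean(),v.mean(),np.median(sp[:,2]))
s=manip.read_state(); E=np.array(s['eef_rot'])
cc=cv2.minEnclosingCircle(sp[:,:2].astype(np.float32))[0]
go((*cc,.0))
```

```text
spacer ((0.4500042498111725, -0.25766855478286743), 0.02246193215250969) 1323 284.01889644746785 198.1504157218443 0.015221763657215701
t 3.75 tcp [ 0.4458 -0.2612  0.1196] yaw -65.42 open 0.749 F [-0.3 -0.1  0.1] q [-0.67  0.12  1.96  0.    1.07  0.48] tilt [-5.e-04  8.e-04 -1.e+00]
wy -0.0023
(0.4500042498111725, -0.25766855478286743, 0.0) units [-0.02   1.594  0.071]
```

View pics/w2.png

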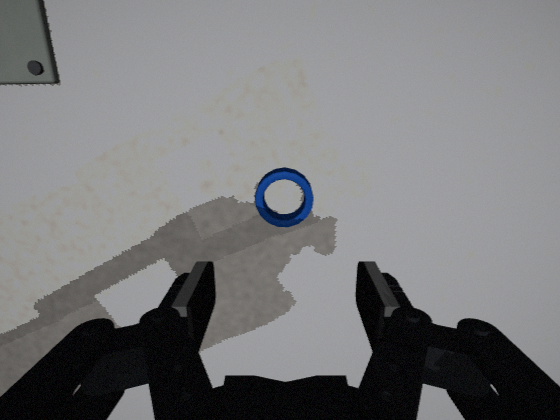

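Wrist view: the spacer is at (284,198), centred between the fingers. I'll descend and grip it gently.

Request:
move_arm --pt "-0.02 0.4 0.071 0 -0.0023 0 0.4" --pt "0 0.4 0 0 0 0 0.4" --pt "0 0.4 0 0 0 0 0.4" --pt "0 0.37 0 0 0 0 0.4" --pt "0 0 0 0 0 0 0.4" --force 30

```text
time_s: 4.25
position: [0.4481, -0.2537, -0.001]
eef_rot: [[0.426, -0.006, 0.905], [-0.905, 0.005, 0.426], [-0.007, -1.0, -0.004]]
wrist_force: [-1.1, 0.9, -0.5]
opening: 0.702
```

Request:
move_arm --pt "0 0 0 0 0 0 -0.1" --pt "0 0 0 0 0 0 -0.2" --pt "0 0 0 0 0 0 -0.2" --pt "0 0 0 0 0 0 -0.2"

```text
time_s: 4.65
position: [0.452, -0.258, 0.0034]
eef_rot: [[0.424, 0.002, 0.905], [-0.905, -0.002, 0.425], [0.003, -1.0, 0.001]]
wrist_force: [-0.7, 0.3, 0.5]
opening: 0.5
```

```bash
cat >> h.py <<'E'
def top(W,c0,z0,r=.04,dz=.004):
    m=(np.hypot(W[...,0]-c0[0],W[...,1]-c0[1])<r)&(abs(W[...,2]-z0)<dz); q=W[m]
    (x,y),R=cv2.minEnclosingCircle(q[:,:2].astype(np.float32)); print('top circle',round(x,4),round(y,4),'r',round(R,4),'n',len(q),'z',np.median(q[:,2]).round(4)); return np.array([x,y])
E
python3 - <<'E'
from h import *
c=cap('wrist','w3'); W=cloud(c); p=np.array(manip.read_state()['position'])
s=top(W,p[:2],.016,.028); 
c=cos=None
yaw=np.radians(-65); X=np.array([np.cos(yaw),np.sin(yaw)]);Z=np.array([-X[1],X[0]]); print('obj-tcp in tool x,z',(s-p[:2])@X,(s-p[:2])@Z)
go((.4,-.2,.1))
E
```

```text
top circle 0.4544 -0.2568 r 0.027 n 4251 z 0.0154
obj-tcp in tool x,z -3.170656031869945e-05 0.002797459478890041
t 4.7 tcp [ 0.4519 -0.258   0.0032] yaw -64.89 open 0.501 F [-0.   0.2  4.7] q [-0.65  0.32  1.99  0.    0.84  0.48] tilt [ 0.0022 -0.0016 -1.    ]
wy 0.0006
(0.4, -0.2, 0.1) units [-0.993 -1.291 -0.3  ]
```

View pics/w3.png

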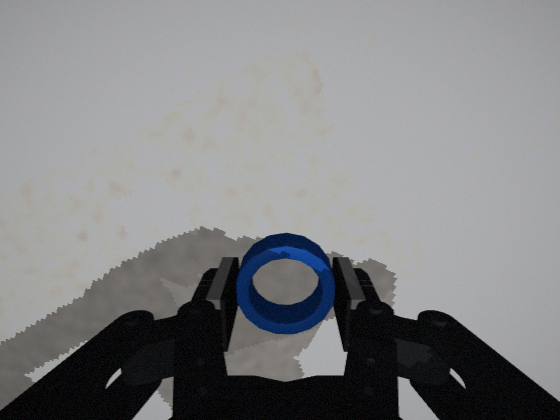

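Request:
move_arm --pt "0 -0.2 0 0 0 0 -0.2" --pt "0 -0.5 0 0 0 0 -0.2" --pt "0 -0.6 0 0 0 0 -0.2" --pt "0 0 0 0 0 0 -0.2"

```text
time_s: 5.1
position: [0.4558, -0.2611, 0.1075]
eef_rot: [[0.424, 0.012, 0.905], [-0.905, -0.009, 0.424], [0.013, -1.0, 0.007]]
wrist_force: [1.0, -1.2, 0.6]
opening: 0.505
```

```bash
cat >> h.py <<'E'
def colormask(fr,kind):
    H=cv2.cvtColor(fr,cv2.COLOR_RGB2HSV); h,s,v=[H[...,i].astype(int) for i in range(3)]
    return {'spacer':(h>100)&(h<130)&(s>110)&(v>40),'glass':(h>45)&(h<85)&(s>60),'ring':(h>10)&(h<32)&(s>110)&(v>40)}[kind]
def held(cam,kind):
    """top-face circle of a held thing, relative to TCP in tool axes and in world"""
    s=manip.read_state(); E=np.array(s['eef_rot']); p=np.array(s['position'])
    W=cloud(cam); L=(W-p)@E
    m=colormask(cam['frame'],kind)&(abs(L[...,0])<.035)&(abs(L[...,2])<.04)
    q=L[m]; q=q[np.isfinite(q[:,0])]; yt=np.percentile(q[:,1],[5,50,95]); y0=yt[0]
    t=q[q[:,1]<y0+.003]; (a,b),R=cv2.minEnclosingCircle(t[:,[0,2]].astype(np.float32))
    pl=np.linalg.lstsq(np.c_[t[:,[0,2]],np.ones(len(t))],t[:,1],rcond=None)[0]
    print(kind,'in tool x %.4f z %.4f r %.4f'%(a,b,R),'topface y',y0.round(4),'tilt deg',np.degrees(pl[:2]).round(1),'world',(p+E@np.array([a,y0,b])).round(4))
E
python3 - <<'E'
from h import *
held(cap('wrist','w4'),'spacer'); go((.4787,-.0007,.12),(.4787,-.0007,.08))
W=np.load('w1.npy');
E
```

```text
spacer in tool x 0.0013 z -0.0008 r 0.0225 topface y -0.0158 tilt deg [-0.2 -0.1] world [ 0.4538 -0.2612  0.1205]
t 5.15 tcp [ 0.4541 -0.2598  0.1046] yaw -64.89 open 0.498 F [ 0.2 -0.4 -0.6] q [-0.65  0.14  1.96 -0.    1.03  0.48] tilt [ 0.0082 -0.0063 -0.9999]
wy 0.0006
(0.4787, -0.0007, 0.12) units [-2.992 -0.205  1.757]
(0.4787, -0.0007, 0.08) units [0.    0.533 0.   ]
```

Request:
move_arm --pt "-0.5 -0.05 0.293 0 0.0006 0 -0.2" --pt "-0.5 -0.05 0.293 0 0 0 -0.2" --pt "-0.5 -0.05 0.293 0 0 0 -0.2" --pt "-0.5 -0.05 0.293 0 0 0 -0.2" --pt "-0.5 0 0.293 0 0 0 -0.2"

```text
time_s: 5.65
position: [0.4705, -0.0393, 0.1143]
eef_rot: [[0.422, -0.0, 0.907], [-0.907, 0.0, 0.422], [-0.0, -1.0, -0.0]]
wrist_force: [0.5, -0.5, 0.6]
opening: 0.5
```

Request:
move_arm --pt "-0.49 0 0.293 0 0 0 -0.2" --pt "0 0 0 0 0 0 -0.2" --pt "0 0 0 0 0 0 -0.2" --pt "0 0 0 0 0 0 -0.2" --pt "0 0 0 0 0 0 -0.2"

```text
time_s: 6.15
position: [0.4752, 0.0004, 0.114]
eef_rot: [[0.421, -0.001, 0.907], [-0.907, -0.0, 0.421], [-0.0, -1.0, -0.001]]
wrist_force: [0.7, -0.2, -0.2]
opening: 0.5
```

Run:
```python
from h import *
c=cap('wrist','w5'); held(c,'spacer'); W=cloud(c); holder(W,(.4787,-.0007)); go((.4787,-.0007,.08))
```

```text
spacer in tool x -0.0009 z -0.0016 r 0.0228 topface y -0.0129 tilt deg [ 0.1 -0.1] world [0.4735 0.0005 0.1271]
plate ((0.47911807894706726, -0.00042466819286346436), (0.09899282455444336, 0.12024619430303574), 25.23845100402832)
cheeks [ 0.4783133  -0.00085671] n 1379 zmed 0.06097935714219832
seat/stack top z [0.0133 0.1918 0.1983]
t 6.2 tcp [4.753e-01 4.000e-04 1.141e-01] yaw -65.12 open 0.501 F [-0.3 -0.2 -0.3] q [-0.15  0.04  2.05 -0.    1.05  0.99] tilt [-5.e-04 -1.e-04 -1.e+00]
wy -0.0007
(0.4787, -0.0007, 0.08) units [0.032 0.455 0.034]
```

View pics/w5.png

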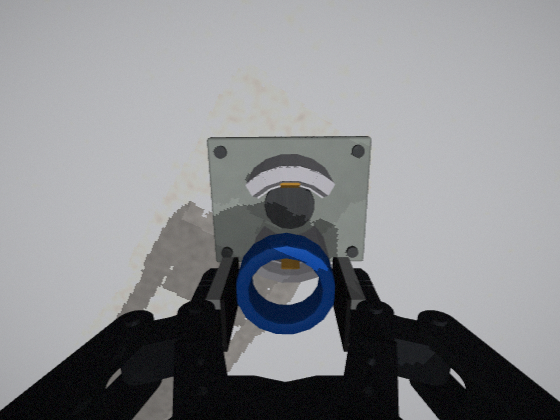

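Request:
move_arm --pt "0.044 0 0.059 0 -0.001 0 -0.2" --pt "0 0.25 0 0 0 0 -0.2" --pt "0 0.25 0 0 0 0 -0.2" --pt "0 0 0 0 0 0 -0.2" --pt "0 0 0 0 0 0 -0.2"

```text
time_s: 6.7
position: [0.4808, 0.0001, 0.0766]
eef_rot: [[0.425, -0.001, 0.905], [-0.905, 0.0, 0.425], [-0.001, -1.0, -0.001]]
wrist_force: [0.5, 0.4, -0.4]
opening: 0.504
```

Run:
```python
from h import *
c=cap('wrist','w6'); held(c,'spacer'); W=cloud(c); holder(W,(.4787,-.0007)); go((.4787,-.0007,.08))
```

```text
spacer in tool x -0.0007 z -0.0025 r 0.0226 topface y -0.0123 tilt deg [0.2 0.1] world [ 4.79e-01 -4.00e-04  8.97e-02]
plate ((0.4842897653579712, 0.002004489302635193), (0.08777005225419998, 0.12044794857501984), 25.033416748046875)
cheeks [ 0.47837135 -0.00087942] n 1944 zmed 0.06123674714738133
seat/stack top z [0.0128 0.0138 0.1569]
t 6.75 tcp [4.816e-01 1.000e-04 7.740e-02] yaw -64.86 open 0.5 F [ 0.8  0.4 -0.7] q [-0.15  0.11  2.06  0.    0.97  0.99] tilt [ 9.e-04 -1.e-04 -1.e+00]
wy 0.0008
(0.4787, -0.0007, 0.08) units [-0.007 -0.035 -0.039]
```

Request:
move_arm --pt "0 0.17 0 0 0 0 -0.2" --pt "0 0.17 0 0 0 0 -0.2" --pt "0 0.17 0 0 0 0 -0.2" --pt "0 0.15 0 0 0 0 -0.2" --pt "0 0.05 0 0 0 0 -0.2"

```text
time_s: 7.25
position: [0.4793, 0.0009, 0.0214]
eef_rot: [[0.426, -0.003, 0.905], [-0.905, 0.001, 0.426], [-0.002, -1.0, -0.003]]
wrist_force: [0.2, -0.3, 0.0]
opening: 0.498
```

Request:
move_arm --pt "0 0 0 0 0 0 -0.2" --pt "0 0.02 0 0 0 0 -0.2" --pt "0 0 0 0 0 0 -0.2"

```text
time_s: 7.55
position: [0.4813, 0.0005, 0.0223]
eef_rot: [[0.426, 0.001, 0.905], [-0.905, -0.0, 0.426], [0.0, -1.0, 0.001]]
wrist_force: [-0.1, 0.1, -0.6]
opening: 0.503
```

Request:
move_arm --pt "0 0.02 0 0 0 0 -0.2" --pt "0 0 0 0 0 0 -0.2"

```text
time_s: 7.75
position: [0.4811, 0.0006, 0.0208]
eef_rot: [[0.425, 0.001, 0.905], [-0.905, -0.0, 0.425], [0.0, -1.0, 0.001]]
wrist_force: [-0.3, -0.2, -0.2]
opening: 0.504
```

Request:
move_arm --pt "0 0.02 0 0 0 0 -0.2" --pt "0 0.02 0 0 0 0 -0.2" --pt "0 0 0 0 0 0 -0.2" --pt "0 0 0 0 0 0 -0.2"

```text
time_s: 8.15
position: [0.4808, 0.0006, 0.0175]
eef_rot: [[0.426, -0.0, 0.905], [-0.905, 0.0, 0.426], [-0.0, -1.0, -0.0]]
wrist_force: [0.3, 0.6, 0.1]
opening: 0.498
```

Request:
move_arm --pt "0 0.02 0 0 0 0 -0.2" --pt "0 0 0 0 0 0 -0.2" --pt "0 0 0 0 0 0 -0.2"

```text
time_s: 8.45
position: [0.4812, 0.0006, 0.0169]
eef_rot: [[0.426, -0.0, 0.905], [-0.905, 0.0, 0.426], [-0.0, -1.0, -0.0]]
wrist_force: [-2.3, 0.3, 6.5]
opening: 0.498
```

Request:
move_arm --pt "0 0 0 0 0 0 0.5" --pt "0 0 0 0 0 0 0.5" --pt "0 0 0 0 0 0 0.5" --pt "0 -0.2 0 0 0 0 0.5" --pt "0 -0.5 0 0 0 0 0.5"

```text
time_s: 8.95
position: [0.477, 0.001, 0.0655]
eef_rot: [[0.425, -0.009, 0.905], [-0.905, 0.001, 0.425], [-0.005, -1.0, -0.008]]
wrist_force: [-0.0, -0.5, -0.0]
opening: 0.752
```

Request:
move_arm --pt "0 -0.5 0 0 0 0 0.5" --pt "0 -0.2 0 0 0 0 0.5" --pt "0 0 0 0 0 0 0.5" --pt "0 0 0 0 0 0 0.5"

```text
time_s: 9.35
position: [0.4805, 0.0006, 0.1206]
eef_rot: [[0.425, -0.0, 0.905], [-0.905, 0.0, 0.425], [-0.0, -1.0, -0.0]]
wrist_force: [-0.4, -0.1, -0.0]
opening: 0.749
```

```bash
cat >> h.py <<'E'
def instack(c,kind,c0,z0,dz=.006):
    W=cloud(c); m=colormask(c['frame'],kind)&(np.hypot(W[...,0]-c0[0],W[...,1]-c0[1])<.03)&(abs(W[...,2]-z0)<dz)
    q=W[m]; (x,y),R=cv2.minEnclosingCircle(q[:,:2].astype(np.float32)); pl=np.linalg.lstsq(np.c_[q[:,:2]-[x,y],np.ones(len(q))],q[:,2],rcond=None)[0]
    print(kind,'stack c',round(x,4),round(y,4),'r',round(R,4),'n',len(q),'z',pl[2].round(4),'tilt',np.degrees(pl[:2]).round(1))
E
python3 - <<'E'
from h import *
c=cap('wrist','w7'); W=cloud(c); holder(W,(.4787,-.0007)); instack(c,'spacer',(.4787,-.0007),.03); go((.486,.2577,.13),(.486,.2577,.12))
E
```

```text
plate ((0.4785619378089905, -0.0007978156208992004), (0.0999758243560791, 0.12029364705085754), 25.319068908691406)
cheeks [ 0.47877223 -0.00066314] n 2274 zmed 0.06068489561387883
seat/stack top z [0.0129 0.1938 0.2036]
spacer stack c 0.4792 0.0003 r 0.0222 n 1119 z 0.0289 tilt [0.9 0.6]
t 9.4 tcp [0.4797 0.0007 0.1196] yaw -64.82 open 0.753 F [-0.4 -0.  -0.2] q [-0.14  0.04  2.04  0.    1.07  0.99] tilt [-2.5e-03  4.0e-04 -1.0e+00]
wy 0.001
(0.486, 0.2577, 0.13) units [-3.07  -0.138  1.524]
(0.486, 0.2577, 0.12) units [0.    0.133 0.   ]
```

Request:
move_arm --pt "-0.511 0 0.254 0 0.001 0 0.5" --pt "-0.511 0 0.254 0 0 0 0.5" --pt "-0.511 0 0.254 0 0 0 0.5" --pt "-0.511 0 0.254 0 0 0 0.5" --pt "-0.511 0 0.254 0 0 0 0.5"

```text
time_s: 9.9
position: [0.4843, 0.2156, 0.1186]
eef_rot: [[0.423, -0.004, 0.906], [-0.906, -0.001, 0.423], [-0.001, -1.0, -0.004]]
wrist_force: [1.0, -0.3, 0.2]
opening: 0.749
```

Request:
move_arm --pt "-0.511 0 0.254 0 0 0 0.5" --pt "0 0 0 0 0 0 0.5" --pt "0 0 0 0 0 0 0.5" --pt "0 0 0 0 0 0 0.5"

```text
time_s: 10.3
position: [0.486, 0.256, 0.1194]
eef_rot: [[0.422, -0.003, 0.906], [-0.906, -0.002, 0.422], [0.0, -1.0, -0.003]]
wrist_force: [0.6, -0.2, 0.3]
opening: 0.75
```

Run:
```python
from h import *
c=cap('wrist','w8'); g=top(cloud(c),(.4866,.258),.0145,.035); g+= np.array([.0018,.0006]); print(g); go((*g,.004))
```

```text
top circle 0.4881 0.26 r 0.0226 n 2551 z 0.0135
[0.48991138 0.2605521 ]
t 10.35 tcp [0.4864 0.2558 0.1198] yaw -65.07 open 0.745 F [-0.4 -0.5  0.3] q [ 0.36  0.18  1.88 -0.    1.08  1.49] tilt [-0.0024 -0.0013 -1.    ]
wy -0.0004
(np.float64(0.48991137676239016), np.float64(0.2605520981311798), 0.004) units [-0.038  1.544  0.07 ]
```

Request:
move_arm --pt "-0.038 0.3 0.07 0 0 0 0.4" --pt "0 0.5 0 0 0 0 0.4" --pt "0 0.5 0 0 0 0 0.4" --pt "0 0.2 0 0 0 0 0.4" --pt "0 0 0 0 0 0 0.4" --force 30

```text
time_s: 10.85
position: [0.4881, 0.2599, 0.0058]
eef_rot: [[0.421, -0.006, 0.907], [-0.907, -0.003, 0.421], [-0.0, -1.0, -0.007]]
wrist_force: [0.2, 0.8, 0.7]
opening: 0.699
```

Request:
move_arm --pt "0 0 0 0 0 0 0.4" --pt "0 0 0 0 0 0 -0.2" --pt "0 0 0 0 0 0 -0.2" --pt "0 0 0 0 0 0 -0.2" --pt "0 0 0 0 0 0 -0.2"

```text
time_s: 11.35
position: [0.4958, 0.2645, 0.0138]
eef_rot: [[0.423, 0.01, 0.906], [-0.906, 0.004, 0.423], [0.0, -1.0, 0.011]]
wrist_force: [-0.3, 1.1, 9.2]
opening: 0.401
```

Request:
move_arm --pt "0 -0.2 0 0 0 0 -0.2" --pt "0 -0.5 0 0 0 0 -0.2" --pt "0 -0.6 0 0 0 0 -0.2" --pt "0 -0.2 0 0 0 0 -0.2" --pt "0 0 0 0 0 0 -0.2"

```text
time_s: 11.85
position: [0.4937, 0.2633, 0.1259]
eef_rot: [[0.423, 0.008, 0.906], [-0.906, 0.003, 0.423], [0.001, -1.0, 0.009]]
wrist_force: [-0.4, 0.2, -0.2]
opening: 0.401
```

Run:
```python
from h import *
c=cap('wrist','w9'); held(c,'glass'); go((.4811,.0005,.115))
```

```text
glass in tool x 0.0004 z 0.0130 r 0.0247 topface y -0.0908 tilt deg [  0. -45.] world [0.5034 0.2675 0.2139]
t 11.9 tcp [0.4917 0.2625 0.123 ] yaw -64.99 open 0.4 F [-1.3 -1.4 -0.8] q [ 0.36  0.19  1.86 -0.    1.08  1.5 ] tilt [ 0.0037  0.0014 -1.    ]
wy 0.0001
(0.4811, 0.0005, 0.115) units [ 3.106  0.107 -1.605]
```

View pics/w9.png

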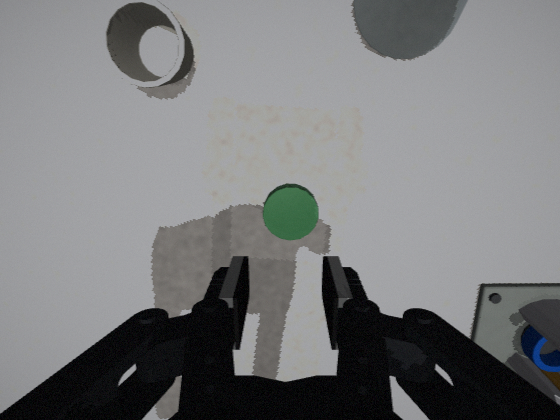

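The wrist view shows the glass still flat on the bench at (291,211), with the gripper empty: the fingertips ride back when open and closed above it. I'll open, re-measure and go lower.

Request:
move_arm --pt "0 0 0 0 0 0 0.5" --pt "0 0 0 0 0 0 0.5" --pt "0 0 0 0 0 0 0.5"

```text
time_s: 12.2
position: [0.4893, 0.2615, 0.1189]
eef_rot: [[0.423, -0.004, 0.906], [-0.906, -0.001, 0.423], [-0.0, -1.0, -0.004]]
wrist_force: [-0.1, 0.6, 0.8]
opening: 0.745
```

Run:
```python
from h import *
c=cap('wrist','w10'); g=top(cloud(c),(.488,.26),.0135,.032); g+= np.array([.0018,.0006]); print(g); go((*g,-.003))
```

```text
top circle 0.4892 0.2568 r 0.0226 n 2522 z 0.0135
[0.49099904 0.25735488]
t 12.25 tcp [0.4896 0.2616 0.1192] yaw -65.0 open 0.751 F [-0.9  0.  -0.9] q [ 0.36  0.2   1.86 -0.    1.08  1.5 ] tilt [-0.0031 -0.0012 -1.    ]
wy 0.0
(np.float64(0.4909990423202515), np.float64(0.25735487518310546), -0.003) units [ 0.059  1.63  -0.007]
```

Request:
move_arm --pt "0.059 0.3 -0.007 0 0 0 0.4" --pt "0 0.5 0 0 0 0 0.4" --pt "0 0.5 0 0 0 0 0.4" --pt "0 0.3 0 0 0 0 0.4" --pt "0 0.02 0 0 0 0 0.4" --force 30

```text
time_s: 12.75
position: [0.4903, 0.2571, -0.0036]
eef_rot: [[0.422, -0.004, 0.906], [-0.906, -0.002, 0.422], [-0.0, -1.0, -0.005]]
wrist_force: [-0.6, 0.7, 0.6]
opening: 0.703
```

Request:
move_arm --pt "0 0 0 0 0 0 0.4" --pt "0 0 0 0 0 0 0.1" --pt "0 0 0 0 0 0 -0.2" --pt "0 0 0 0 0 0 -0.2" --pt "0 0 0 0 0 0 -0.2"

```text
time_s: 13.25
position: [0.4926, 0.2581, 0.0003]
eef_rot: [[0.423, 0.001, 0.906], [-0.906, 0.0, 0.423], [0.0, -1.0, 0.001]]
wrist_force: [-0.6, -0.7, 1.5]
opening: 0.497
```

Gripped: opening is 0.50, the same as on the spacer. I'll lift it and carry it to the holder.

Request:
move_arm --pt "0 -0.2 0 0 0 0 -0.2" --pt "0 -0.5 0 0 0 0 -0.2" --pt "0 -0.6 0 0 0 0 -0.2" --pt "0 -0.3 0 0 0 0 -0.2" --pt "0 0 0 0 0 0 -0.2"

```text
time_s: 13.75
position: [0.4959, 0.2593, 0.1257]
eef_rot: [[0.423, 0.01, 0.906], [-0.906, 0.004, 0.423], [0.001, -1.0, 0.011]]
wrist_force: [1.4, -0.8, -0.4]
opening: 0.496
```

Run:
```python
from h import *
c=cap('wrist','w11'); held(c,'glass'); go((.4811,.0000,.115))
```

```text
glass in tool x -0.0001 z 0.0151 r 0.0257 topface y -0.0868 tilt deg [ -0.2 -39.1] world [0.5071 0.2649 0.2097]
t 13.8 tcp [0.494  0.2586 0.1228] yaw -64.99 open 0.497 F [ 0.2 -0.8 -1.2] q [ 0.36  0.19  1.86 -0.    1.08  1.49] tilt [ 0.0057  0.0021 -1.    ]
wy 0.0
(0.4811, 0.0, 0.115) units [ 3.052  0.104 -1.613]
```

Request:
move_arm --pt "0.509 0 -0.269 0 0 0 -0.2" --pt "0.509 0 -0.269 0 0 0 -0.2" --pt "0.509 0 -0.269 0 0 0 -0.2" --pt "0.509 0 -0.269 0 0 0 -0.2" --pt "0.509 0 -0.269 0 0 0 -0.2"

```text
time_s: 14.3
position: [0.4791, 0.0408, 0.1176]
eef_rot: [[0.423, -0.004, 0.906], [-0.906, 0.0, 0.423], [-0.002, -1.0, -0.004]]
wrist_force: [0.3, -0.3, -0.7]
opening: 0.496
```

Request:
move_arm --pt "0.509 0 -0.269 0 0 0 -0.2" --pt "0 0.25 0 0 0 0 -0.2" --pt "0 0 0 0 0 0 -0.2" --pt "0 0 0 0 0 0 -0.2" --pt "0 0 0 0 0 0 -0.2"

```text
time_s: 14.8
position: [0.4789, -0.0001, 0.1005]
eef_rot: [[0.424, -0.001, 0.906], [-0.906, 0.0, 0.424], [-0.001, -1.0, -0.001]]
wrist_force: [0.8, 0.5, -0.2]
opening: 0.494
```

```bash
sed -i 's/(s>60)}\?,/(s>60)\&(v>50),/; s/(abs(L\[...,0\])<.035)/(abs(L[...,1])<.035)\&(abs(L[...,0])<.035)/' h.py
python3 - <<'E'
from h import *
c=cap('wrist','w12'); held(c,'glass'); W=cloud(c); holder(W,(.4787,-.0007)); go((.4811,.0005,.1))
E
```

```text
glass in tool x -0.0006 z -0.0041 r 0.0226 topface y -0.0137 tilt deg [0.1 0. ] world [ 0.4753 -0.0013  0.1147]
plate ((0.48028355836868286, 3.440678119659424e-05), (0.09672126173973083, 0.12014395743608475), 25.27255630493164)
cheeks [ 0.47821393 -0.00085309] n 1538 zmed 0.06090794511194274
seat/stack top z [0.0135 0.1141 0.1832]
t 14.85 tcp [ 0.4793 -0.      0.1009] yaw -64.9 open 0.496 F [0.  1.2 0.5] q [-0.15  0.07  2.05  0.    1.02  0.99] tilt [-0.e+00  1.e-04 -1.e+00]
wy 0.0005
(0.4811, 0.0005, 0.1) units [0.004 0.012 0.025]
```

View pics/w12.png

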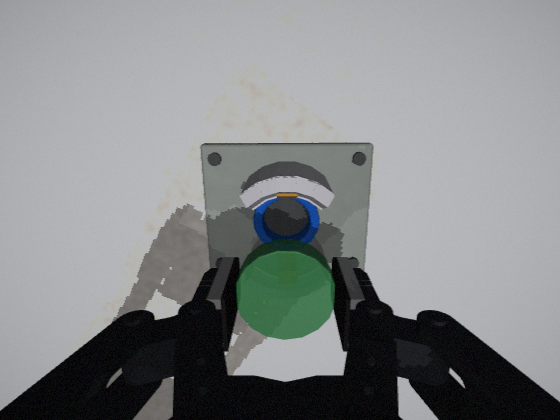

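Wrist view: the glass is held flat at (285,288), and the blue spacer sits seated in the bore at (287,222).

Request:
move_arm --pt "0.011 0.1 0.045 0 0 0 -0.2" --pt "0 0.1 0 0 0 0 -0.2" --pt "0 0.1 0 0 0 0 -0.2" --pt "0 0.1 0 0 0 0 -0.2" --pt "0 0.1 0 0 0 0 -0.2"

```text
time_s: 15.35
position: [0.4823, -0.0001, 0.0623]
eef_rot: [[0.423, -0.001, 0.906], [-0.906, 0.0, 0.423], [-0.0, -1.0, -0.001]]
wrist_force: [0.9, 0.3, -0.5]
opening: 0.495
```

Request:
move_arm --pt "0 0.1 0 0 0 0 -0.2" --pt "0 0.1 0 0 0 0 -0.2" --pt "0 0.1 0 0 0 0 -0.2" --pt "0 0.06 0 0 0 0 -0.2" --pt "0 0 0 0 0 0 -0.2"

```text
time_s: 15.85
position: [0.4819, -0.0001, 0.0354]
eef_rot: [[0.423, -0.002, 0.906], [-0.906, 0.0, 0.423], [-0.001, -1.0, -0.001]]
wrist_force: [-0.5, 0.1, -1.2]
opening: 0.5
```

Request:
move_arm --pt "0 0.02 0 0 0 0 -0.2" --pt "0 0.02 0 0 0 0 -0.2" --pt "0 0 0 0 0 0 -0.2" --pt "0 0 0 0 0 0 -0.2"

```text
time_s: 16.25
position: [0.4828, -0.0002, 0.0335]
eef_rot: [[0.423, 0.0, 0.906], [-0.906, -0.0, 0.423], [0.0, -1.0, 0.0]]
wrist_force: [0.0, 0.3, -0.4]
opening: 0.498
```

Request:
move_arm --pt "0 0.02 0 0 0 0 -0.2" --pt "0 0 0 0 0 0 -0.2" --pt "0 0 0 0 0 0 -0.2"

```text
time_s: 16.55
position: [0.4826, -0.0002, 0.0318]
eef_rot: [[0.423, -0.0, 0.906], [-0.906, 0.0, 0.423], [-0.0, -1.0, -0.0]]
wrist_force: [0.1, 0.3, -0.3]
opening: 0.494
```

Request:
move_arm --pt "0 0.02 0 0 0 0 -0.2" --pt "0 0 0 0 0 0 -0.2" --pt "0 0 0 0 0 0 -0.2"

```text
time_s: 16.85
position: [0.4826, -0.0002, 0.0302]
eef_rot: [[0.423, -0.0, 0.906], [-0.906, 0.0, 0.423], [-0.0, -1.0, -0.0]]
wrist_force: [-0.3, 1.0, 0.3]
opening: 0.496
```

Request:
move_arm --pt "0 0.02 0 0 0 0 -0.2" --pt "0 0 0 0 0 0 -0.2" --pt "0 0 0 0 0 0 -0.2"

```text
time_s: 17.15
position: [0.4827, -0.0002, 0.03]
eef_rot: [[0.423, -0.001, 0.906], [-0.906, 0.0, 0.423], [-0.0, -1.0, -0.001]]
wrist_force: [-3.0, 0.7, 9.3]
opening: 0.498
```

Contact. I'll release, go up, and look.

Request:
move_arm --pt "0 -0.015 0 0 0 0 -0.2" --pt "0 0 0 0 0 0 0.5" --pt "0 0 0 0 0 0 0.5" --pt "0 0 0 0 0 0 0.5" --pt "0 -0.2 0 0 0 0 0.5"

```text
time_s: 17.65
position: [0.4803, 0.0001, 0.043]
eef_rot: [[0.423, -0.005, 0.906], [-0.906, 0.001, 0.423], [-0.003, -1.0, -0.004]]
wrist_force: [-0.2, -0.5, -0.8]
opening: 0.744
```

Request:
move_arm --pt "0 -0.5 0 0 0 0 0.5" --pt "0 -0.5 0 0 0 0 0.5" --pt "0 0 0 0 0 0 0.5" --pt "0 0 0 0 0 0 0.5" --pt "0 0 0 0 0 0 0.5"

```text
time_s: 18.15
position: [0.4815, -0.0, 0.1186]
eef_rot: [[0.423, -0.002, 0.906], [-0.906, 0.0, 0.423], [-0.001, -1.0, -0.002]]
wrist_force: [-0.1, 0.3, -0.1]
opening: 0.748
```

Run:
```python
from h import *
c=cap('wrist','w13'); W=cloud(c); holder(W,(.4787,-.0007)); instack(c,'glass',(.4787,-.0007),.043); go((.6345,-.2535,.15))
```

```text
plate ((0.47876328229904175, -0.0006469711661338806), (0.0999927967786789, 0.1202503964304924), 25.289966583251953)
cheeks [ 0.47882436 -0.00067415] n 2320 zmed 0.06070908763962562
seat/stack top z [0.0427 0.0437 0.1953]
glass stack c 0.4797 -0.0013 r 0.0224 n 3039 z 0.0433 tilt [0. 0.]
t 18.2 tcp [ 0.4811 -0.      0.1182] yaw -65.0 open 0.748 F [ 0.7 -0.3 -0.4] q [-0.15  0.04  2.04 -0.    1.06  0.99] tilt [-3.4e-03  5.0e-04 -1.0e+00]
wy 0.0
(0.6345, -0.2535, 0.15) units [ 3.927 -0.424  0.425]
```

Request:
move_arm --pt "0.561 -0.1 0.061 0 0 0 0.5" --pt "0.561 -0.1 0.061 0 0 0 0.5" --pt "0.561 -0.1 0.061 0 0 0 0.5" --pt "0.561 0 0.061 0 0 0 0.6" --pt "0.561 0 0.061 0 0 0 0.6"

```text
time_s: 18.7
position: [0.592, -0.1823, 0.1405]
eef_rot: [[0.423, -0.003, 0.906], [-0.906, 0.001, 0.423], [-0.002, -1.0, -0.002]]
wrist_force: [0.4, -0.1, -1.0]
opening: 0.802
```

Request:
move_arm --pt "0.561 0 0.061 0 0 0 0.6" --pt "0.561 0 0.061 0 0 0 0.6" --pt "0 0 0 0 0 0 0.6" --pt "0 0 0 0 0 0 0.6" --pt "0 0 0 0 0 0 0.6"

```text
time_s: 19.2
position: [0.6348, -0.2523, 0.1405]
eef_rot: [[0.423, -0.003, 0.906], [-0.906, 0.002, 0.423], [-0.003, -1.0, -0.002]]
wrist_force: [0.5, 0.9, 0.4]
opening: 0.8
```

Run:
```python
from h import *
c=cap('wrist','w14'); g=top(cloud(c),(.634,-.254),.0255,.036); g+= np.array([.0018,.0006]); print(g); go((*g,.004))
```

```text
top circle 0.6357 -0.2534 r 0.0252 n 1464 z 0.0253
[ 0.63754266 -0.25280983]
t 19.25 tcp [ 0.635  -0.252   0.1411] yaw -64.95 open 0.802 F [-1.   0.5  0.2] q [-0.48  0.42  1.53  0.    1.19  0.65] tilt [-0.0026  0.0016 -1.    ]
wy 0.0003
(np.float64(0.6375426643371582), np.float64(-0.25280983271598817), 0.004) units [0.024 1.827 0.027]
```

View pics/w14.png

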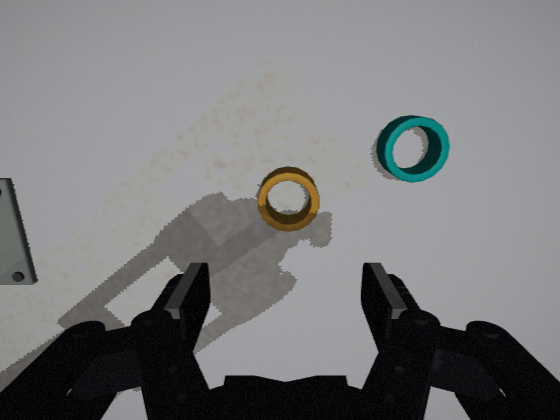

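Wrist view: the brass ring is at (289,199) and the teal look-alike at (415,148). The brass one is meant by colour, and it sits clear between the fingers.

Request:
move_arm --pt "0.024 0.3 0.027 0 0 0 0.6" --pt "0 0.5 0 0 0 0 0.6" --pt "0 0.5 0 0 0 0 0.6" --pt "0 0.45 0 0 0 0 0.6" --pt "0 0.12 0 0 0 0 0.6" --force 50

```text
time_s: 19.75
position: [0.6344, -0.2509, -0.0029]
eef_rot: [[0.424, -0.009, 0.906], [-0.906, 0.005, 0.424], [-0.008, -1.0, -0.006]]
wrist_force: [-1.1, -0.5, 0.2]
opening: 0.797
```

Request:
move_arm --pt "0 0 0 0 0 0 0.6" --pt "0 0 0 0 0 0 0.2" --pt "0 0 0 0 0 0 -0.1" --pt "0 0 0 0 0 0 -0.1" --pt "0 0 0 0 0 0 -0.1"

```text
time_s: 20.25
position: [0.641, -0.2554, 0.0053]
eef_rot: [[0.423, 0.005, 0.906], [-0.906, -0.002, 0.423], [0.004, -1.0, 0.003]]
wrist_force: [-1.6, 1.1, 7.3]
opening: 0.558
```

Request:
move_arm --pt "0 -0.2 0 0 0 0 -0.1" --pt "0 -0.5 0 0 0 0 -0.1" --pt "0 -0.6 0 0 0 0 -0.1" --pt "0 -0.4 0 0 0 0 -0.1" --pt "0 0 0 0 0 0 -0.1"

```text
time_s: 20.75
position: [0.6428, -0.2566, 0.1377]
eef_rot: [[0.423, 0.011, 0.906], [-0.906, -0.006, 0.423], [0.01, -1.0, 0.008]]
wrist_force: [0.1, -1.0, -0.4]
opening: 0.559
```

Run:
```python
from h import *
c=cap('wrist','w15'); held(c,'ring'); go((.4805,.0000,.12))
```

```text
ring in tool x 0.0011 z -0.0026 r 0.0253 topface y -0.0244 tilt deg [-0.1 -0.1] world [ 0.6388 -0.2576  0.1584]
t 20.8 tcp [ 0.6408 -0.2556  0.134 ] yaw -65.0 open 0.552 F [-0.7  0.  -1.3] q [-0.48  0.43  1.53 -0.    1.17  0.65] tilt [ 0.0064 -0.0035 -1.    ]
wy -0.0
(0.4805, 0.0, 0.12) units [-3.992  0.186 -0.497]
```

Request:
move_arm --pt "-0.57 0 -0.071 0 0 0 -0.1" --pt "-0.57 0 -0.071 0 0 0 -0.1" --pt "-0.57 0 -0.071 0 0 0 -0.1" --pt "-0.57 0 -0.071 0 0 0 -0.1" --pt "-0.57 0 -0.071 0 0 0 -0.1"

```text
time_s: 21.3
position: [0.5208, -0.0701, 0.1268]
eef_rot: [[0.422, -0.005, 0.907], [-0.907, 0.002, 0.422], [-0.004, -1.0, -0.004]]
wrist_force: [0.9, 0.9, -2.5]
opening: 0.558
```

Request:
move_arm --pt "-0.57 0.1 -0.071 0 0 0 -0.1" --pt "-0.57 0.2 -0.071 0 0 0 -0.1" --pt "0 0.15 0 0 0 0 -0.1" --pt "0 0 0 0 0 0 -0.1" --pt "0 0 0 0 0 0 -0.1"

```text
time_s: 21.8
position: [0.478, 0.0007, 0.095]
eef_rot: [[0.422, -0.002, 0.906], [-0.906, -0.0, 0.422], [-0.001, -1.0, -0.002]]
wrist_force: [-0.2, -0.0, -2.1]
opening: 0.56
```

Request:
move_arm --pt "0 0 0 0 0 0 -0.1" --pt "0 0 0 0 0 0 -0.1" --pt "0 0 0 0 0 0 -0.1"

```text
time_s: 22.1
position: [0.4794, 0.0003, 0.0966]
eef_rot: [[0.422, 0.001, 0.907], [-0.907, -0.0, 0.422], [0.001, -1.0, 0.001]]
wrist_force: [-0.2, -0.1, -2.3]
opening: 0.557
```

Run:
```python
from h import *
c=cap('wrist','w16'); held(c,'ring'); W=cloud(c); holder(W,(.4787,-.0007)); go((.4811,.0005,.1))
```

```text
ring in tool x -0.0008 z -0.0034 r 0.0253 topface y -0.0209 tilt deg [0.2 0.1] world [ 4.757e-01 -3.000e-04  1.173e-01]
plate ((0.4821263551712036, 0.0009183436632156372), (0.0926566869020462, 0.12039140611886978), 25.066619873046875)
cheeks [ 0.47819129 -0.0008871 ] n 1597 zmed 0.060998385492879004
seat/stack top z [0.0432 0.1741 0.1806]
t 22.15 tcp [0.4792 0.0005 0.0964] yaw -65.05 open 0.557 F [ 0.   0.1 -1.6] q [-0.15  0.07  2.06 -0.    1.01  0.99] tilt [ 1.e-03 -2.e-04 -1.e+00]
wy -0.0003
(0.4811, 0.0005, 0.1) units [ 0.01  -0.048  0.023]
```

Request:
move_arm --pt "0.021 0.1 0.027 0 0 0 -0.1" --pt "0 0.1 0 0 0 0 -0.1" --pt "0 0.1 0 0 0 0 -0.1" --pt "0 0 0 0 0 0 -0.1" --pt "0 0 0 0 0 0 -0.1"

```text
time_s: 22.65
position: [0.4804, 0.0006, 0.0727]
eef_rot: [[0.423, -0.001, 0.906], [-0.906, 0.0, 0.423], [-0.001, -1.0, -0.001]]
wrist_force: [-0.0, -0.7, -1.5]
opening: 0.555
```

Run:
```python
from h import *
c=cap('wrist','w17'); held(c,'ring'); W=cloud(c); holder(W,(.4787,-.0007)); go((.4811,.0005,.1))
```

```text
ring in tool x -0.0005 z -0.0041 r 0.0254 topface y -0.0204 tilt deg [0.2 0.2] world [ 0.4769 -0.0007  0.0936]
plate ((0.4869233965873718, 0.0031135231256484985), (0.08217856287956238, 0.1203555315732956), 25.195430755615234)
cheeks [ 0.4783258  -0.00085129] n 2035 zmed 0.06176567611733447
seat/stack top z [0.0432 0.1477 0.1556]
t 22.7 tcp [0.4808 0.0006 0.0732] yaw -64.99 open 0.558 F [ 0.3  0.2 -1. ] q [-0.14  0.12  2.06  0.    0.97  0.99] tilt [-5.e-04  1.e-04 -1.e+00]
wy 0.0001
(0.4811, 0.0005, 0.1) units [ 0.002 -0.358  0.003]
```

View pics/w17.png

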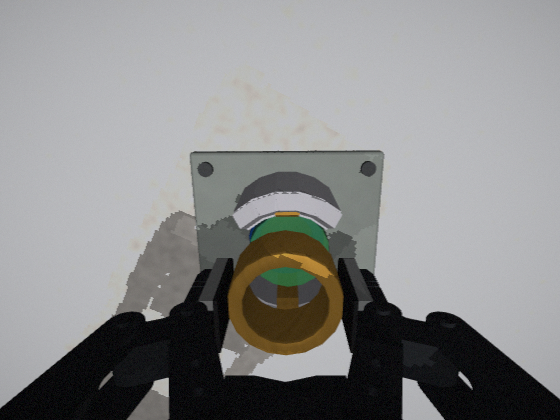

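Request:
move_arm --pt "0.007 0.05 0.013 0 0 0 -0.1" --pt "0 0.05 0 0 0 0 -0.1" --pt "0 0.03 0 0 0 0 -0.1" --pt "0 0 0 0 0 0 -0.1"

```text
time_s: 23.1
position: [0.4816, 0.0005, 0.0632]
eef_rot: [[0.423, -0.001, 0.906], [-0.906, 0.0, 0.423], [-0.001, -1.0, -0.001]]
wrist_force: [-0.3, 0.1, -1.8]
opening: 0.557
```

Request:
move_arm --pt "0 0.03 0 0 0 0 -0.1" --pt "0 0.02 0 0 0 0 -0.1" --pt "0 0 0 0 0 0 -0.1"

```text
time_s: 23.4
position: [0.4825, 0.0004, 0.06]
eef_rot: [[0.423, 0.001, 0.906], [-0.906, 0.0, 0.423], [0.0, -1.0, 0.001]]
wrist_force: [0.3, -0.2, -1.5]
opening: 0.558
```

Request:
move_arm --pt "0 0.02 0 0 0 0 -0.1" --pt "0 0.02 0 0 0 0 -0.1" --pt "0 0 0 0 0 0 -0.1"

```text
time_s: 23.7
position: [0.4829, 0.0003, 0.0578]
eef_rot: [[0.423, 0.001, 0.906], [-0.906, -0.0, 0.423], [0.001, -1.0, 0.001]]
wrist_force: [-0.9, -0.5, 4.5]
opening: 0.558
```

Request:
move_arm --pt "0 0.02 0 0 0 0 -0.1" --pt "0 0.02 0 0 0 0 -0.1" --pt "0 0 0 0 0 0 -0.1"

```text
time_s: 24.0
position: [0.483, 0.0002, 0.0557]
eef_rot: [[0.423, 0.001, 0.906], [-0.906, -0.001, 0.423], [0.001, -1.0, 0.001]]
wrist_force: [-3.4, 0.5, 6.4]
opening: 0.557
```

Request:
move_arm --pt "0 0.02 0 0 0 0 -0.1" --pt "0 0.02 0 0 0 0 -0.1" --pt "0 0 0 0 0 0 -0.1"

```text
time_s: 24.3
position: [0.4826, 0.0002, 0.051]
eef_rot: [[0.423, 0.001, 0.906], [-0.906, -0.0, 0.423], [0.001, -1.0, 0.001]]
wrist_force: [0.3, -0.5, 3.0]
opening: 0.559
```

Run:
```python
from h import *
c=cap('wrist','w18'); held(c,'ring'); go((.4811,.0005,.1))
```

```text
ring in tool x -0.0006 z -0.0039 r 0.0254 topface y -0.0209 tilt deg [0.2 0.1] world [ 0.4788 -0.0009  0.0719]
t 24.35 tcp [4.826e-01 2.000e-04 5.100e-02] yaw -64.99 open 0.561 F [ 0.6 -0.7  3.8] q [-0.14  0.16  2.07 -0.    0.92  0.99] tilt [ 1.1e-03 -4.0e-04 -1.0e+00]
wy 0.0
(0.4811, 0.0005, 0.1) units [-0.012 -0.653 -0.017]
```

Request:
move_arm --pt "0 0 0 0 0 0 0.5" --pt "0 0 0 0 0 0 0.5" --pt "0 0 0 0 0 0 0.5" --pt "0 -0.3 0 0 0 0 0.5" --pt "0 -0.35 -0.03 0 0 0 0.5"

```text
time_s: 24.85
position: [0.4782, -0.0002, 0.0985]
eef_rot: [[0.423, -0.004, 0.906], [-0.906, 0.001, 0.423], [-0.003, -1.0, -0.004]]
wrist_force: [0.8, 0.1, -0.1]
opening: 0.753
```

Request:
move_arm --pt "0 0 0 0 0 0 -0.1" --pt "0 0 0 0 0 0 -0.1" --pt "0 0 0 0 0 0 -0.1" --pt "0 0 0 0 0 0 -0.1" --pt "0 0 0 0 0 0 -0.1"

```text
time_s: 25.35
position: [0.4792, -0.0004, 0.0986]
eef_rot: [[0.423, -0.002, 0.906], [-0.906, 0.0, 0.423], [-0.001, -1.0, -0.002]]
wrist_force: [0.1, -0.3, 0.7]
opening: 0.446
```

Run:
```python
from h import *
c=cap('wrist','w19'); instack(c,'ring',(.4787,-.0007),.07,.005); go((.4811,.0005,.075))
```

```text
ring stack c 0.479 -0.0009 r 0.0251 n 3281 z 0.0709 tilt [0.3 0.3]
t 25.4 tcp [ 4.793e-01 -4.000e-04  9.880e-02] yaw -65.0 open 0.448 F [0.3 0.1 0.3] q [-0.15  0.07  2.05  0.    1.02  0.99] tilt [-1.8e-03  3.0e-04 -1.0e+00]
wy 0.0
(0.4811, 0.0005, 0.075) units [-0.001  0.317  0.026]
```

View pics/w19.png

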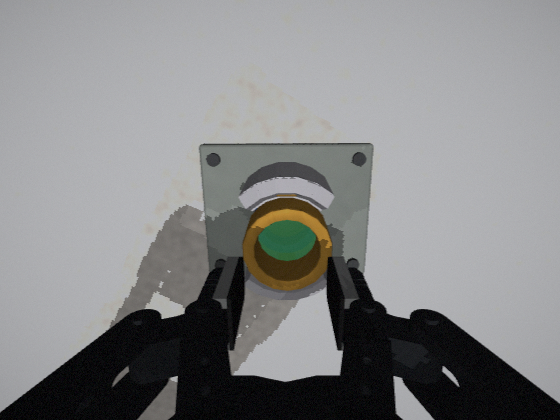

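Wrist view: the brass ring sits level in the holder at (287,245) with the glass visible below, and the half-closed fingertips hang over its rim. Next I press it down in small steps.

Request:
move_arm --pt "0 0.12 0 0 0 0 -0.1" --pt "0 0.12 0 0 0 0 -0.1" --pt "0 0.08 0 0 0 0 -0.1" --pt "0 0 0 0 0 0 -0.1" --pt "0 0 0 0 0 0 -0.1"

```text
time_s: 25.9
position: [0.4797, -0.0005, 0.0752]
eef_rot: [[0.423, -0.001, 0.906], [-0.906, 0.0, 0.423], [-0.001, -1.0, -0.001]]
wrist_force: [-0.1, -0.3, 0.7]
opening: 0.449
```

Request:
move_arm --pt "0 0.02 0 0 0 0 -0.1" --pt "0 0.02 0 0 0 0 -0.1" --pt "0 0 0 0 0 0 -0.1"

```text
time_s: 26.2
position: [0.4801, -0.0005, 0.0727]
eef_rot: [[0.423, 0.0, 0.906], [-0.906, -0.0, 0.423], [0.0, -1.0, 0.0]]
wrist_force: [-0.3, -0.8, -0.5]
opening: 0.445
```

Request:
move_arm --pt "0 0.02 0 0 0 0 -0.1" --pt "0 0.02 0 0 0 0 -0.1" --pt "0 0 0 0 0 0 -0.1"

```text
time_s: 26.5
position: [0.4805, -0.0005, 0.0701]
eef_rot: [[0.423, 0.001, 0.906], [-0.906, -0.0, 0.423], [0.0, -1.0, 0.001]]
wrist_force: [0.6, -0.1, 1.5]
opening: 0.454
```

Request:
move_arm --pt "0 0.02 0 0 0 0 -0.1" --pt "0 0 0 0 0 0 -0.1" --pt "0 0 0 0 0 0 -0.1"

```text
time_s: 26.8
position: [0.4806, -0.0007, 0.0686]
eef_rot: [[0.423, 0.001, 0.906], [-0.906, -0.0, 0.423], [0.001, -1.0, 0.001]]
wrist_force: [1.2, -0.2, 4.7]
opening: 0.448
```

Request:
move_arm --pt "0 0.02 0 0 0 0 -0.1" --pt "0 0 0 0 0 0 -0.1" --pt "0 0 0 0 0 0 -0.1"

```text
time_s: 27.1
position: [0.4808, -0.0007, 0.0684]
eef_rot: [[0.423, 0.001, 0.906], [-0.906, -0.0, 0.423], [0.0, -1.0, 0.0]]
wrist_force: [-3.6, 0.2, 13.9]
opening: 0.45
```

Request:
move_arm --pt "0 0.015 0 0 0 0 -0.1" --pt "0 0 0 0 0 0 -0.1" --pt "0 0 0 0 0 0 -0.1"

```text
time_s: 27.4
position: [0.4809, -0.0006, 0.0683]
eef_rot: [[0.423, 0.0, 0.906], [-0.906, -0.0, 0.423], [0.0, -1.0, -0.0]]
wrist_force: [-7.1, 1.0, 19.9]
opening: 0.452
```

Request:
move_arm --pt "0 0.01 0 0 0 0 -0.1" --pt "0 0 0 0 0 0 -0.1"

```text
time_s: 27.6
position: [0.481, -0.0006, 0.0683]
eef_rot: [[0.423, -0.0, 0.906], [-0.906, -0.0, 0.423], [0.0, -1.0, -0.0]]
wrist_force: [-8.1, 0.4, 25.5]
opening: 0.447
```

Run:
```python
from h import *
c=cap('wrist','w20'); instack(c,'ring',(.4787,-.0007),.07,.005); instack(c,'glass',(.4787,-.0007),.043); go((.4811,.0005,.075))
```

```text
ring stack c 0.4794 -0.0004 r 0.0251 n 3409 z 0.0687 tilt [-0.4  0.2]
glass stack c 0.4758 -0.0026 r 0.0178 n 2089 z 0.0433 tilt [-0.2  0.1]
t 27.65 tcp [ 0.481  -0.0006  0.0683] yaw -64.99 open 0.453 F [-8.6  0.4 24.5] q [-0.15  0.12  2.06 -0.    0.95  0.99] tilt [-3.e-04 -1.e-04 -1.e+00]
wy 0.0001
(0.4811, 0.0005, 0.075) units [-0.013 -0.089  0.008]
```

Request:
move_arm --pt "0 -0.1 0 0 0 0 -0.1" --pt "0 -0.3 0 0 0 0 -0.1" --pt "0 -0.5 0 0 0 0 -0.1" --pt "0 -0.3 0 0 0 0 -0.1" --pt "0 0 0 0 0 0 -0.1"

```text
time_s: 28.15
position: [0.4826, -0.0009, 0.1581]
eef_rot: [[0.423, 0.007, 0.906], [-0.906, -0.001, 0.423], [0.004, -1.0, 0.006]]
wrist_force: [0.8, -0.8, 0.6]
opening: 0.45
```

Request:
move_arm --pt "0 0 0 0 0 0 0.5" --pt "0 0 0 0 0 0 0.5" --pt "0 0 0 0 0 0 0.5"

```text
time_s: 28.45
position: [0.4785, -0.0003, 0.1528]
eef_rot: [[0.423, -0.004, 0.906], [-0.906, 0.001, 0.423], [-0.002, -1.0, -0.003]]
wrist_force: [-0.3, -0.3, -0.3]
opening: 0.751
```

Run:
```python
from h import *
Q=[]
for n in ('wrist','wrist','top','scene'):
    c=cap(n,'z_'+n); W=cloud(c)
    d=W[...,:2]-np.array([.4788,-.0007] if n=='wrist' else [.4765,-.0028]); r=np.hypot(d[...,0],d[...,1]); z=W[...,2]
    m=(r>.0185)&(r<.0245)&(z>.0655)&(z<.074); q=np.c_[d[m],np.ones(m.sum())]
    k=np.linalg.lstsq(q,z[m],rcond=None)[0]; res=z[m]-q@k; g=abs(res)<.0015; k=np.linalg.lstsq(q[g],z[m][g],rcond=None)[0]
    gl=z[(r<.012)&(z>.03)&(z<.06)]
    ck=z[(r>.029)&(r<.037)&(z>.056)&(z<.066)]
    print(n,g.sum(),'top z',k[2].round(4),'tilt',np.degrees(k[:2]).round(2),'glass',np.median(gl).round(4),'cheek',np.median(ck).round(4) if len(ck) else None)
    instack(c,'ring',(.4787,-.0007),.07,.005)
go((.48,0,.2))
```

```text
wrist 1448 top z 0.0692 tilt [-0.21 -0.03] glass 0.0433 cheek 0.0615
ring stack c 0.4792 -0.0012 r 0.0251 n 1835 z 0.0689 tilt [-0.2  0. ]
wrist 1443 top z 0.0692 tilt [-0.19 -0.04] glass 0.0433 cheek 0.0616
ring stack c 0.4793 -0.0008 r 0.0249 n 1835 z 0.0689 tilt [-0.2 -0.1]
top 0 top z 0.0 tilt [0. 0.] glass nan cheek None
ring stack c 0.0 0.0 r 0.0 n 0 z 0.0 tilt [0. 0.]
scene 45 top z 0.0688 tilt [1.24 0.36] glass nan cheek 0.0616
ring stack c 0.4836 -0.0049 r 0.0239 n 82 z 0.0682 tilt [1.  0.7]
t 28.65 tcp [ 4.795e-01 -4.000e-04  1.539e-01] yaw -65.0 open 0.748 F [-0.4  0.7  0.4] q [-0.15 -0.01  2.02 -0.    1.14  0.99] tilt [-1.7e-03  2.0e-04 -1.0e+00]
wy 0.0
(0.48, 0, 0.2) units [-0.002 -0.615  0.009]
  return _methods._mean(a, axis=axis, dtype=dtype,
  ret = ret.dtype.type(ret / rcount)
```

View pics/z_wrist.png

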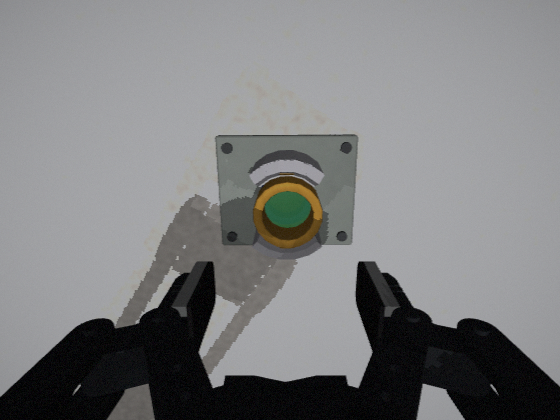

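The wrist view shows the ring seated level at (288,214), with the glass below it and the robot clear. I'm handing in.

```bash
python3 -c "
from h import *
print(manip.job_done())"
```

```text
the job is handed in; nothing more can be done
None
```

The window is rebuilt in the holder in the order you asked: blue spacer, glass disc, then brass ring. I handed the job in at about 28.7 s of the 72 s allowed, with the gripper clear.

- **Spacer and glass:** each was lowered in flat until the force showed contact, then let go. The glass lay flat in the camera measurement.
- **Brass ring:** I lowered it into the shoes in the grip, let it go, and pressed it from above with the fingertips. Force rose from 14 N to about 25 N while the fingertips moved only about 0.1 mm, which I took as bottomed.
- **Final checks (wrist camera):** the ring top is 25.9 mm above the glass top, against the ring's 26 mm height. Tilt is about 0.2°, and the ring is centred within about 0.7 mm of the bore axis.
- **What went wrong or disagreed:**
  - The first grasp of the glass missed. The fingers closed on top of it with about 9 N; it stayed flat and was picked up on the second try.
  - In the last check the top camera gave no usable points. The scene camera gave about the same ring height but a 1.2° tilt from only 45 points, so I relied on the wrist camera.
- **Bystanders:** the flask, jar, crucible and teal look-alike ring were not handled.

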